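# Trip test on a laboratory bench outlet

### The job

Do the safety trip test on the bench outlet with the blue top: press its yellow test button so that its black lever drops, let go of the button, then lift the lever back up over the middle until it rests fully home by itself. Make the lever drop with the button, not by pulling it, and leave the outlet with the orange top switched on (its lever up).

Things in the scene. Friction and masses are not known exactly. Their poses are not given: they have to be found in the camera images.
- unit_blue: Bench outlet to be tested: white box 140 (x) by 210 (y) by 60 mm high, bolted down, with a blue top, a yellow test button and a black-gripped lever; an equal box with an orange top stands beside it. Origin: centre of its underside; z up; -x is the side with the sockets, roughly towards the robot. Lengths in mm below are in this frame.
- blue_test (a joint): Yellow test button, 36 mm across, upright, at x -5, y -55 of the blue outlet; its top is 82 mm above the bench when out (grey collar around it 46 mm across, 70 mm high). In m: 0 out, 0.007 fully pressed. It needs 2 to 5 N and springs back; the lever drops at about 0.005 and can stay home only while the button is out.
- blue_lever (a joint): Lever of the blue outlet, rad. Level axis along y at x 20, y 55, 48 mm above the bench; end 77 mm from it; grip 22 wide (y), 15 thick, outer 42 mm. 0 home: leans 0.35 rad to +x (end at x 46, 120 high). 0.35: vertical. 0.9 dropped: leans 0.55 rad to -x (end at x -20, 114 high, 45 mm free below). 0.1 kg, under 2 N at the end: past vertical it falls to that side and stays.
- orange_lever (a joint): Lever of the orange-topped outlet, which is otherwise equal, rad: 0 up and home; it is to stay there. Its own yellow button would drop it.

How it is judged:
By the outcome, as a careful person would: the job done as asked, in the order asked, and still so for the second after the job is handed in, with the robot touching nothing.
It also fails if it takes over 38 s, if anything falls off the work surface, if the arm or the gripper's body presses on something with over 40 N, if the wrist force passes 120 N, or if a joint passes its speed limit or range.

### The arm

A 6-joint arm with a two-finger parallel gripper is mounted at the origin on the work surface. World frame = base frame: x ahead of the robot, y to its left, z up, the work surface at z = 0. Lengths are in m, angles in rad, forces in N, time in s.
With the tool pointing down it reaches from about 0.4 to 0.825 m from the base axis. Payload 7 kg.
Tool frame: the origin (TCP) lies midway between the tips of the shut fingers; the grasp point (between the pads) lies 19 mm behind it; z points along the fingers, y is the direction in which the jaws open and shut (so a half turn about z gives the same grasp; the last joint's range is limited). The gripper opens to 85 mm and grips with 20 to 120 N. Pads are 22 mm wide; open, the fingers measure 114 mm over their backs; the gripper's body (76 mm by 85 mm) begins 54 mm behind the grasp point. The pads swing forward as they close: fully open they stand 13 mm farther back than shut.
Start: joints at [-0.928, 0.359, 0.012, 0, -1.224, -0.288], TCP at [0.234, -0.633, 0.231] pointing down, gripper open.
Joint ranges: [-3.07, 3.07], [-1.43, 2.12], [-1.02, 1.25], [-3.03, 1.67], [-3.05, -0], [-3.03, 3.03]. Speed limits (rad/s): [2.39, 2.39, 3.01, 3.14, 3.14, 3.14].

### API

Orientations are given as a rotation vector (axis times angle).
In Python, from cell import arm gives the robot as it stands. The module is installed in compiled form; this text tells all that it offers.
- The arm moves only by the tool arm_command, never from a script. Its argument "series" is a list of rows, each an object of numbers: "dx", "dy", "dz": the shift along the tool's x, y, z in mm; "twist": the turn about the tool's z in rad; "gripper": the opening, from -1 (shut) to 1 (fully open), so that 0 is half open. In form: [{"dx": .., "dy": .., "dz": .., "twist": .., "gripper": ..}, ...]. A call has 1 to 8 rows; each row is the pose to reach, as a shift and turn from the pose commanded when the call began, along the tool's axes at that moment; what a row does not reach only later rows make up. A row lasts 1/10 s, in which the tool goes at most 50 mm and 8.59 degrees, less where a joint would pass 70% of its speed; a pose out of reach is approached as far as the arm can. A call with a gripper value outside its range is refused whole. The fingers move at their own pace and stop on an object; "force" is the grip in N (left out, the last holds). Time passes only in rows, so rows that repeat a pose let the fingers close. It gives the time, the measured TCP pose, the force and the opening at its end, in the units of the state.
- arm.sense(): the state, without advancing time (a new reading comes with each control period).
- arm.capture(name): name is "scene" or "top" or "wrist"; returns the picture (420x560x3 uint8, blue, green, red); there is no depth.
- arm.calibration(name): a dict with "fx", "fy", "cx", "cy" (pixels), "T" (4x4, takes a point from camera to world coordinates); the wrist camera has in their place "tool_from_camera" (4x4, takes a point from camera to tool coordinates, whose origin is the TCP and whose axes are the flange's). Camera axes: x right, y down, z forward; pixel columns grow to the right and rows downward; lengths in m; the calibration is good to about 2 mm. A picture is of the moment at which its call begins: read the wrist's pose just before it. calibration takes no time and is no camera call.
- arm.close_job(): hands the job in, once; it reports no verdict.
Trained networks look in the newest picture that a camera, given by its name, has taken for a name from the list of things; names that differ only in an ending like _2 or _b are one class to them, and where a whole thing is asked for, a point or a joint stands for the part that bears it (a point fixed in the world has none). Each returns a list of dicts, best first, with "conf" (0 to 1); they miss things now and then, are a little off and sometimes report something else, mostly with a low value. They report only what shows in the picture. A call takes as long as a camera call.
- arm.trace(camera, thing): "region" (420x560 bool, what is visible of it) and "rect" ([centre column, centre row, width, height] in pixels, round what is visible of it).
- arm.mark_of(camera, thing): "position" ([row, column] in pixels: a listed point, or the origin of a listed thing).
The state is a dict: "time_s": time; "qpos": joint angles; "joint_velocities": joint speeds; "joint_torque": joint torques, N m; "tool_pos": TCP position; "tool_rot": TCP orientation; "ft_force": force on the tool from outside, world axes, zero at the start; "ft_torque": the same for the moment, N m; "opening": opening from 0.0 (shut) to 1.0 (fully open).
Only numpy, scipy, OpenCV 4.12 (cv2) and the standard library are available. Lean on these libraries where they do the work, as an engineer would, in place of code of your own. Each camera call takes 0.05 s, during which the arm holds its last target. There are 200 camera calls.

## Working session

There is one attempt and no reset: what is moved stays moved. The work goes in short steps, Python scripts to look and compute and a tool call to move; the robot and the scene stay as the last step left them, time stands still between calls to the robot, and variables do not carry over. Pictures are saved under pics/ and viewed, about 8 in all and at most 12, crops included, and the job is handed in when it is done.

Besides the shell and the picture viewer there is one more tool, called after "Emit:" as name(argument=value, ...) on one line, values as JSON. arm_command: Moves the arm, as the interface text tells. Its arguments: {"type":"object","properties":{"series":{"type":"array","items":{"type":"object","properties":{"dx":{"type":"number"},"dy":{"type":"number"},"dz":{"type":"number"},"twist":{"type":"number"},"gripper":{"type":"number"}}}},"force":{"type":"number"}},"required":["series"]}

```bash
mkdir -p pics; python3 - <<'E'
from cell import arm
import cv2, numpy as np
ims=[]
for c in ["scene","top"]:
    im=arm.capture(c); ims.append(im)
    k=arm.calibration(c); print(c,k["fx"],k["fy"],k["cx"],k["cy"],np.round(k["T"],3).tolist())
    for t in ["unit_blue","blue_test","blue_lever","orange_lever"]:
        print(c,t,"mark",[(np.round(r["position"],1).tolist(),round(r["conf"],2)) for r in arm.mark_of(c,t)][:3],"tr",[(np.round(r["rect"],1).tolist(),round(r["conf"],2)) for r in arm.trace(c,t)][:3])
    cv2.imwrite(f"pics/{c}0.png",im)
s=arm.sense();print(s)
print(arm.calibration("wrist"))
E
```

```text
scene 409.03480114628024 409.03480114628024 280.6886672181984 213.51455486154785 [[-0.232, 0.784, -0.575, 0.959], [0.973, 0.195, -0.127, 0.078], [0.013, -0.589, -0.808, 0.657], [0.0, 0.0, 0.0, 1.0]]
scene unit_blue mark [] tr [([180.6, 212.8, 130.6, 82.3], 0.81)]Traceback (most recent call last):
  File "<stdin>", line 8, in <module>
ValueError: it knows: unit_blue
```

```bash
python3 - <<'E'
from cell import arm
import cv2, numpy as np
for c in ["scene","top"]:
    im=arm.capture(c)
    k=arm.calibration(c); print(c,k["fx"],k["cx"],k["cy"],np.round(k["T"],3).tolist())
    print([(np.round(r["position"],1).tolist(),round(r["conf"],2)) for r in arm.mark_of(c,"unit_blue")],[(np.round(r["rect"],1).tolist(),round(r["conf"],2)) for r in arm.trace(c,"unit_blue")])
    cv2.imwrite(f"pics/{c}0.png",im)
s=arm.sense();print(s)
print(arm.calibration("wrist"))
E
```

```text
scene 409.03480114628024 280.6886672181984 213.51455486154785 [[-0.232, 0.784, -0.575, 0.959], [0.973, 0.195, -0.127, 0.078], [0.013, -0.589, -0.808, 0.657], [0.0, 0.0, 0.0, 1.0]]
[([221.0, 187.8], 0.67)] [([182.2, 212.9, 130.7, 84.7], 0.8)]
top 455.27195115749475 280.8533454926465 208.9934525234566 [[0.008, -0.991, 0.132, 0.462], [-1.0, -0.005, 0.021, -0.017], [-0.02, -0.132, -0.991, 0.88], [0.0, 0.0, 0.0, 1.0]]
[([225.3, 384.8], 0.6)] [([389.6, 222.3, 130.2, 96.8], 0.96)]
{'time_s': 0.45, 'qpos': array([-9.27865294e-01,  3.58656672e-01,  1.18109032e-02, -2.72420294e-05,
       -1.22410512e+00, -2.88101646e-01]), 'joint_velocities': array([-0.00075597, -0.00224316,  0.00160897, -0.00215084, -0.00090709,
        0.00225178]), 'joint_torque': array([ 7.19251821e-04, -5.82317984e+01,  2.93359888e+01,  6.93484515e+00,
       -1.48668900e-03,  1.25934889e-05]), 'tool_pos': array([ 0.23446966, -0.63289172,  0.23122181]), 'tool_rot': array([ 5.54422842e-01, -3.09223666e+00, -2.35005706e-04]), 'ft_force': array([-0.81586515, -0.46613548, -0.59597325]), 'ft_torque': array([-0.02821159, -0.03849215, -0.03095367]), 'opening': 1.0001099147808759}
{'fx': 362.5048469567607, 'fy': 362.5048469567607, 'cx': 270.49762949715125, 'cy': 213.0090240427287, 'tool_from_camera': array([[-1.32982276e-04, -9.52664529e-01, -3.04023483e-01,
         7.75185103e-02],
       [ 9.99999977e-01, -1.77127852e-04,  1.17626270e-04,
         2.79240566e-04],
       [-1.65909402e-04, -3.04023461e-01,  9.52664531e-01,
        -1.42315558e-01],
       [ 0.00000000e+00,  0.00000000e+00,  0.00000000e+00,
         1.00000000e+00]])}
```

View pics/scene0.png

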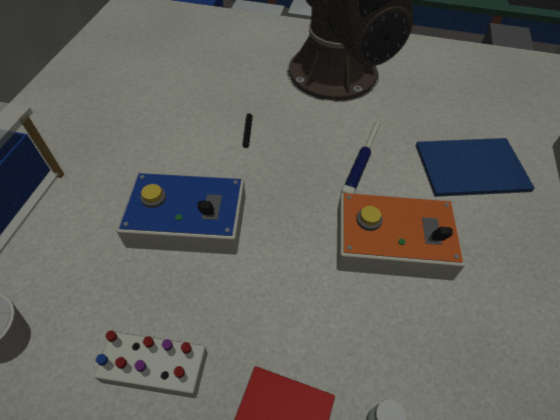

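View pics/top0.png

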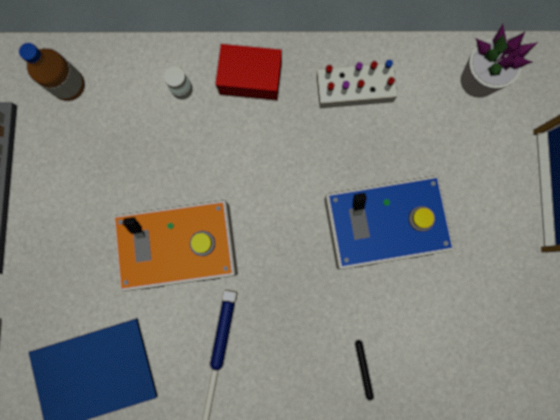

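```bash
cat > h.py <<'E'
from cell import arm
import cv2, numpy as np
from scipy.spatial.transform import Rotation as R
def cam(c):
    k=arm.calibration(c)
    if c=="wrist":
        s=arm.sense(); T=np.eye(4); T[:3,:3]=R.from_rotvec(s["tool_rot"]).as_matrix(); T[:3,3]=s["tool_pos"]
        k["T"]=T@k["tool_from_camera"]
    return k
def ray(k,u,v,z):
    d=k["T"][:3,:3]@[(u-k["cx"])/k["fx"],(v-k["cy"])/k["fy"],1]; o=k["T"][:3,3]
    return o+d*(z-o[2])/d[2]
def proj(k,p):
    q=np.linalg.inv(k["T"])@np.append(p,1); return np.array([k["fx"]*q[0]/q[2]+k["cx"],k["fy"]*q[1]/q[2]+k["cy"]])
def blobs(im,lo,hi,amin=60):
    m=cv2.inRange(cv2.cvtColor(im,cv2.COLOR_BGR2HSV),lo,hi)
    m=cv2.morphologyEx(m,cv2.MORPH_OPEN,np.ones((3,3)))
    cs,_=cv2.findContours(m,cv2.RETR_EXTERNAL,cv2.CHAIN_APPROX_NONE)
    return sorted([c for c in cs if cv2.contourArea(c)>amin],key=cv2.contourArea,reverse=True)
def cen(c): m=cv2.moments(c); return m["m10"]/m["m00"],m["m01"]/m["m00"]
Y=((20,120,90),(35,255,255)); B=((100,150,60),(130,255,255))
E
python3 - <<'E'
from h import *
for c in ["scene","top"]:
    im=cv2.imread(f"pics/{c}0.png"); k=cam(c)
    for b in blobs(im,*Y)[:3]:
        print(c,"yel",np.round(cen(b),1),cv2.contourArea(b),ray(k,*cen(b),0.081).round(4))
    for b in blobs(im,*B,2000)[:4]:
        bx=cv2.boxPoints(cv2.minAreaRect(cv2.convexHull(b)))
        ap=cv2.approxPolyDP(cv2.convexHull(b),8,True)[:,0]
        w=np.array([ray(k,*p,0.06)[:2] for p in ap.astype(float)])
        (cx,cy),sz,a=cv2.minAreaRect((np.array([ray(k,*p,0.06)[:2] for p in b[:,0].astype(float)])*1000).astype(np.float32))
        print(c,"blue",cv2.contourArea(b),ap.tolist(),w.round(3).tolist(),cx,cy,sz,a)
E
```

```text
scene yel [370.5 213.6] 227.0 [0.5113 0.1402 0.081 ]
scene yel [150.8 191.3] 199.0 [ 0.5574 -0.2512  0.081 ]
scene blue 5585.5 [[145, 175], [238, 185], [225, 234], [124, 228]] [[0.508, -0.291], [0.489, -0.11], [0.6, -0.099], [0.631, -0.274]] 553.3018188476562 -196.26210021972656 (126.76453399658203, 196.2849578857422) 9.6724271774292
scene blue 4530.5 [[531, 187], [436, 192], [419, 144], [506, 140]] [[0.357, 0.435], [0.414, 0.258], [0.291, 0.221], [0.234, 0.399]] 322.98480224609375 327.8226623535156 (134.1817169189453, 190.03140258789062) 17.52547836303711
top yel [423.  217.7] 308.5 [ 0.5542 -0.2501  0.081 ]
top yel [200.4 242.5] 302.5 [0.5081 0.1407 0.081 ]
top blue 8628.0 [[136, 320], [155, 396], [85, 419], [45, 419], [30, 353]] [[0.372, 0.255], [0.243, 0.216], [0.204, 0.335], [0.203, 0.405], [0.313, 0.44]] 278.15264892578125 327.77886962890625 (137.22552490234375, 195.83474731445312) 17.635889053344727
top blue 6429.0 [[437, 185], [443, 247], [341, 257], [337, 195]] [[0.616, -0.283], [0.504, -0.29], [0.485, -0.108], [0.597, -0.102]] 550.029296875 -196.22378540039062 (125.30763244628906, 195.7176513671875) 9.833009719848633
```

Emit:
arm_command(series=[{"dx":-50,"dy":32,"twist":0.05,"gripper":-1},{"dx":-100,"dy":64,"twist":0.1,"gripper":-1},{"dx":-150,"dy":96,"twist":0.15,"gripper":-1},{"dx":-200,"dy":129,"twist":0.2,"gripper":-1},{"dx":-250,"dy":161,"twist":0.2,"gripper":-1},{"dx":-300,"dy":193,"twist":0.2,"gripper":-1},{"dx":-350,"dy":226,"twist":0.2,"gripper":-1},{"dx":-429,"dy":276,"twist":0.2,"gripper":-1}])

```text
schema error: expected keys dx, dy, dz, twist, gripper
```

Emit:
arm_command(series=[{"dx":-40,"dy":26,"dz":0,"twist":0.05,"gripper":-1},{"dx":-80,"dy":52,"dz":0,"twist":0.1,"gripper":-1},{"dx":-120,"dy":77,"dz":0,"twist":0.15,"gripper":-1},{"dx":-160,"dy":103,"dz":0,"twist":0.2,"gripper":-1},{"dx":-200,"dy":129,"dz":0,"twist":0.2,"gripper":-1},{"dx":-240,"dy":155,"dz":0,"twist":0.2,"gripper":-1},{"dx":-280,"dy":180,"dz":0,"twist":0.2,"gripper":-1},{"dx":-320,"dy":206,"dz":0,"twist":0.2,"gripper":-1}])

```text
time_s: 1.25
tool_pos: [0.4639, -0.327, 0.2317]
tool_rot: [-0.243, 3.131, -0.001]
ft_force: [0.3, -0.2, 1.2]
opening: 0.002
```

Emit:
arm_command(series=[{"dx":-25,"dy":34,"dz":0,"twist":0,"gripper":-1},{"dx":-50,"dy":68,"dz":0,"twist":0,"gripper":-1},{"dx":-73,"dy":102,"dz":0,"twist":0,"gripper":-1},{"dx":-73,"dy":102,"dz":0,"twist":0,"gripper":-1}])

```text
time_s: 1.65
tool_pos: [0.5213, -0.213, 0.2315]
tool_rot: [-0.249, 3.131, 0.0]
ft_force: [-0.5, -0.4, 0.7]
opening: 0.001
```

```bash
python3 - <<'E'
from h import *
k=cam("wrist"); im=arm.capture("wrist"); cv2.imwrite("pics/w1.png",im); np.save("w1.npy",k["T"])
s=arm.sense(); print(s["tool_pos"],s["tool_rot"],s["ft_force"])
for b in blobs(im,*Y)[:3]:
    print("yel",np.round(cen(b),1),cv2.contourArea(b),ray(k,*cen(b),0.081).round(4))
for b in blobs(im,*B,2000)[:2]:
    ap=cv2.approxPolyDP(cv2.convexHull(b),12,True)[:,0]
    print(ap.tolist(),[ray(k,*p,0.06)[:2].round(4).tolist() for p in ap.astype(float)])
    print(cv2.minAreaRect((np.array([ray(k,*p,0.06)[:2] for p in b[:,0].astype(float)])*1000).astype(np.float32)))
E
```

```text
[ 0.52037377 -0.21450781  0.23141331] [-2.48471782e-01  3.13141276e+00  8.27374000e-05] [-0.49943765  0.24499046  0.64381944]
yel [220.6 225.5] 1167.5 [ 0.5549 -0.2506  0.081 ]
[[399, 151], [386, 283], [182, 286], [169, 154]] [[0.4708, -0.1086], [0.5963, -0.0873], [0.6308, -0.2822], [0.5047, -0.3041]]
((550.51123046875, -195.54092407226562), (128.94537353515625, 199.51678466796875), 9.86209774017334)
```

View pics/w1.png

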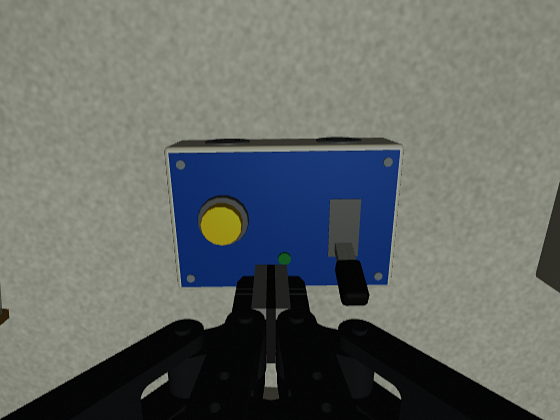

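Emit:
arm_command(series=[{"dx":-28,"dy":-41,"dz":20,"twist":0.014,"gripper":-1},{"dx":-28,"dy":-41,"dz":55,"twist":0.014,"gripper":-1},{"dx":-28,"dy":-41,"dz":95,"twist":0.014,"gripper":-1},{"dx":-28,"dy":-41,"dz":125,"twist":0.014,"gripper":-1},{"dx":-28,"dy":-41,"dz":140,"twist":0.014,"gripper":-1},{"dx":-28,"dy":-41,"dz":140,"twist":0.014,"gripper":-1}])

```text
time_s: 2.3
tool_pos: [0.5512, -0.2533, 0.0886]
tool_rot: [0.218, -3.129, -0.002]
ft_force: [-0.0, -0.1, -0.6]
opening: -0.003
```

```bash
python3 - <<'E'
from h import *
s=arm.sense(); print(s["tool_pos"],s["tool_rot"],s["ft_force"])
E
```

```text
[ 0.5511715  -0.25331944  0.08864818] [ 2.18400597e-01 -3.12908736e+00 -1.96634240e-03] [-0.03460289 -0.05400358 -0.61694293]
```

Emit:
arm_command(series=[{"dx":-3,"dy":2,"dz":6,"twist":-0.03,"gripper":-1},{"dx":-3,"dy":2,"dz":9,"twist":-0.03,"gripper":-1},{"dx":-3,"dy":2,"dz":12,"twist":-0.03,"gripper":-1},{"dx":-3,"dy":2,"dz":13,"twist":-0.03,"gripper":-1},{"dx":-3,"dy":2,"dz":13,"twist":-0.03,"gripper":-1}])

```text
time_s: 2.8
tool_pos: [0.5568, -0.2506, 0.0792]
tool_rot: [-0.268, 3.128, -0.001]
ft_force: [0.2, -1.0, 3.2]
opening: -0.001
```

```bash
python3 - <<'E'
from h import *
s=arm.sense(); print(s["tool_pos"],s["tool_rot"],s["ft_force"])
im=arm.capture("scene"); cv2.imwrite("pics/s2.png",cv2.resize(im[140:290,90:250],None,fx=4,fy=4,interpolation=cv2.INTER_CUBIC))
im=arm.capture("wrist"); cv2.imwrite("pics/w2.png",im)
E
```

```text
[ 0.55682034 -0.2506029   0.07924359] [-2.68199737e-01  3.12832570e+00 -1.13436135e-03] [ 0.16745678 -1.01958595  3.21750809]
```

View pics/s2.png

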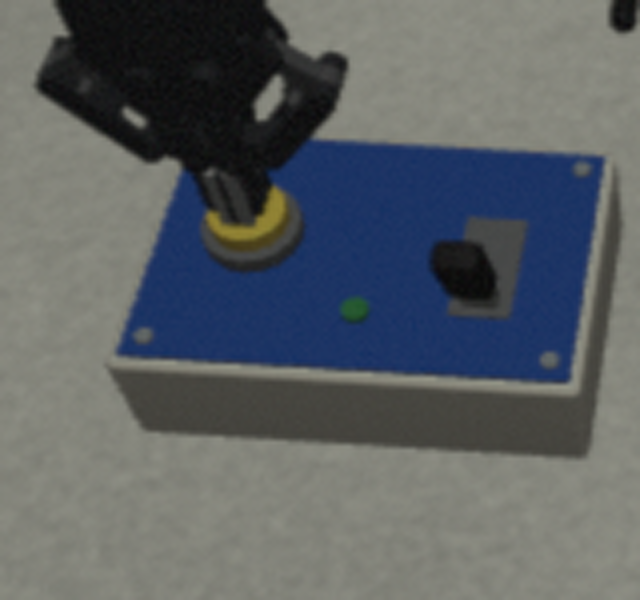

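The fingers sit on the yellow button (crop 245,210), and the lever (465,270) is still up. Press deeper.

Emit:
arm_command(series=[{"dx":0,"dy":0,"dz":1,"twist":0,"gripper":-1},{"dx":0,"dy":0,"dz":2,"twist":0,"gripper":-1},{"dx":0,"dy":0,"dz":3,"twist":0,"gripper":-1},{"dx":0,"dy":0,"dz":3,"twist":0,"gripper":-1}])

```text
time_s: 3.3
tool_pos: [0.5565, -0.2504, 0.0755]
tool_rot: [-0.268, 3.129, -0.0]
ft_force: [1.4, -0.4, 2.5]
opening: 0.001
```

```bash
python3 - <<'E'
from h import *
a=cv2.imread("pics/w2.png"); b=arm.capture("wrist")
s=arm.sense(); print(s["tool_pos"],s["ft_force"])
cv2.imwrite("pics/w3.png",np.hstack([cv2.resize(a,(400,300)),cv2.resize(b,(400,300))]))
E
```

```text
[ 0.55630438 -0.25030165  0.07535511] [ 1.30435339 -0.35952047  1.61221476]
```

View pics/w3.png

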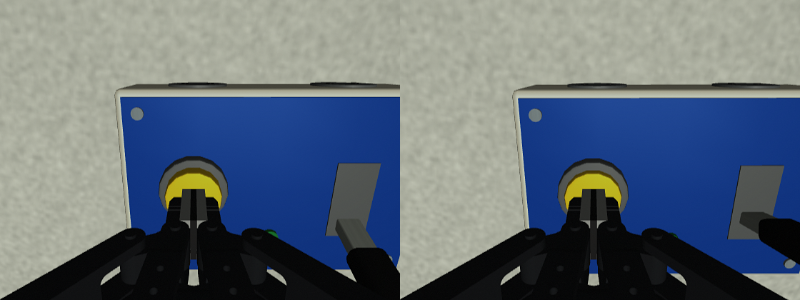

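Emit:
arm_command(series=[{"dx":0,"dy":0,"dz":-20,"twist":0,"gripper":-1},{"dx":0,"dy":0,"dz":-60,"twist":0,"gripper":-1},{"dx":17,"dy":20,"dz":-100,"twist":0,"gripper":-1},{"dx":34,"dy":60,"dz":-100,"twist":0,"gripper":-1},{"dx":51,"dy":100,"dz":-100,"twist":0,"gripper":-1},{"dx":51,"dy":110,"dz":-100,"twist":0,"gripper":-1},{"dx":51,"dy":110,"dz":-100,"twist":0,"gripper":-1}])

```text
time_s: 4.05
tool_pos: [0.486, -0.1493, 0.1753]
tool_rot: [0.271, -3.129, -0.001]
ft_force: [-0.5, -0.7, -0.7]
opening: -0.001
```

```bash
python3 - <<'E'
from h import *
k=cam("wrist"); b=arm.capture("wrist")
t=arm.capture("scene")
s=arm.sense(); p=s["tool_pos"]
th=np.deg2rad(9.9); Ru=np.array([[np.cos(th),-np.sin(th),0],[np.sin(th),np.cos(th),0],[0,0,1]]); C=np.array([.5505,-.1955,0])
print(p,s["tool_rot"],s["ft_force"],"local",Ru.T@(p-C))
L=lambda *q: tuple(int(v) for v in proj(k,C+Ru@np.array(q)))
cv2.circle(b,L(-.020,.055,.114),3,(0,0,255),1); cv2.circle(b,L(.02,.055,.06),3,(0,255,0),1);cv2.circle(b,L(-.005,-.055,.082),3,(0,0,255),1)
cv2.imwrite("pics/w4.png",np.hstack([cv2.resize(b,(480,360)),cv2.resize(t[140:290,90:250],(320,360))]))
E
```

```text
[ 0.48713784 -0.15053152  0.1750753 ] [ 2.69232260e-01 -3.12939389e+00 -1.96802768e-04] [ 0.66962126 -0.10583206  0.55524478] local [-0.05468726  0.05519267  0.1750753 ]
```

View pics/w4.png

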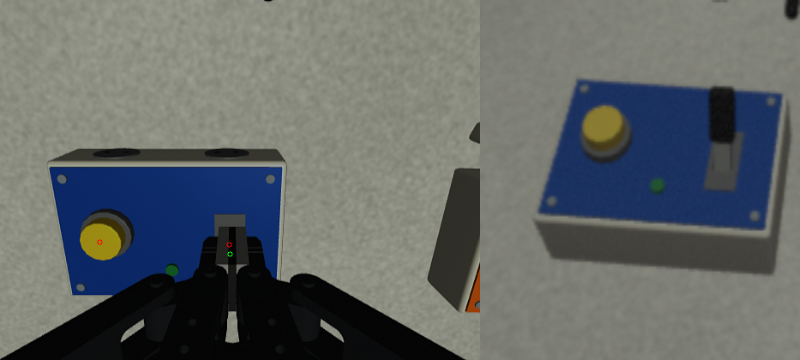

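The lever has dropped to -x and the button is out; the red projected mark lies on the button, so the fitted pose holds. Descend in front of the lever.

Emit:
arm_command(series=[{"dx":6,"dy":0,"dz":25,"twist":0,"gripper":-1},{"dx":6,"dy":0,"dz":55,"twist":0,"gripper":-1},{"dx":6,"dy":0,"dz":80,"twist":0,"gripper":-1},{"dx":6,"dy":0,"dz":85,"twist":0,"gripper":-1},{"dx":6,"dy":0,"dz":85,"twist":0,"gripper":-1}])

```text
time_s: 4.65
tool_pos: [0.4809, -0.1523, 0.0894]
tool_rot: [0.266, -3.127, 0.0]
ft_force: [-0.3, -0.2, 1.0]
opening: -0.001
```

Emit:
arm_command(series=[{"dx":-8,"dy":0,"dz":0,"twist":0,"gripper":-1},{"dx":-18,"dy":0,"dz":0,"twist":0,"gripper":-1},{"dx":-28,"dy":0,"dz":0,"twist":0,"gripper":-1},{"dx":-38,"dy":0,"dz":0,"twist":0,"gripper":-1},{"dx":-46,"dy":0,"dz":0,"twist":0,"gripper":-1},{"dx":-52,"dy":0,"dz":0,"twist":0,"gripper":-1},{"dx":-52,"dy":0,"dz":0,"twist":0,"gripper":-1}])

```text
time_s: 5.35
tool_pos: [0.5333, -0.1426, 0.0902]
tool_rot: [-0.269, 3.13, -0.0]
ft_force: [0.2, -0.4, 0.2]
opening: 0.003
```

```bash
python3 - <<'E'
from h import *
t=arm.capture("scene")
s=arm.sense(); p=s["tool_pos"]
th=np.deg2rad(9.9); Ru=np.array([[np.cos(th),-np.sin(th),0],[np.sin(th),np.cos(th),0],[0,0,1]]); C=np.array([.5505,-.1955,0])
print(p,s["tool_rot"],s["ft_force"],"local",Ru.T@(p-C))
cv2.imwrite("pics/s5.png",cv2.resize(t[140:290,90:250],(480,450)))
E
```

```text
[ 0.53267422 -0.14267875  0.09011066] [ 2.68145913e-01 -3.12990773e+00 -7.88851706e-05] [0.62762762 0.31154122 0.85090831] local [-0.00847883  0.05509948  0.09011066]
```

View pics/s5.png

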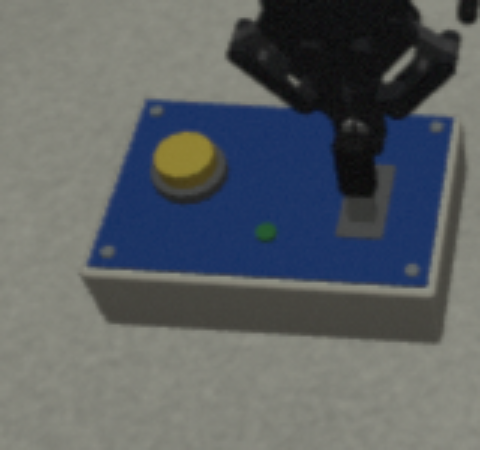

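The lever (355,160) is being pushed and isn't past vertical yet; continue.

Emit:
arm_command(series=[{"dx":-6,"dy":0,"dz":0,"twist":0,"gripper":-1},{"dx":-12,"dy":0,"dz":0,"twist":0,"gripper":-1},{"dx":-17,"dy":0,"dz":0,"twist":0,"gripper":-1},{"dx":-20,"dy":0,"dz":0,"twist":0,"gripper":-1},{"dx":-20,"dy":0,"dz":0,"twist":0,"gripper":-1}])

```text
time_s: 5.9
tool_pos: [0.5526, -0.1393, 0.0902]
tool_rot: [-0.268, 3.13, -0.0]
ft_force: [-0.3, -0.4, 0.3]
opening: -0.004
```

Emit:
arm_command(series=[{"dx":8,"dy":0,"dz":0,"twist":0,"gripper":-1},{"dx":25,"dy":0,"dz":0,"twist":0,"gripper":-1},{"dx":50,"dy":0,"dz":-10,"twist":0,"gripper":-1},{"dx":70,"dy":0,"dz":-50,"twist":0,"gripper":-1},{"dx":70,"dy":0,"dz":-100,"twist":0,"gripper":-1},{"dx":70,"dy":0,"dz":-130,"twist":0,"gripper":-1},{"dx":70,"dy":0,"dz":-130,"twist":0,"gripper":-1}])

```text
time_s: 6.6
tool_pos: [0.4848, -0.1517, 0.2255]
tool_rot: [-0.268, 3.121, -0.002]
ft_force: [0.7, 0.0, 0.5]
opening: -0.001
```

```bash
python3 - <<'E'
from h import *
t=arm.capture("scene"); o=arm.capture("top")
s=arm.sense(); print(s["tool_pos"],s["ft_force"])
a=cv2.resize(t[140:290,90:490],(800,300)); b=cv2.resize(o[150:300,90:490],(800,300))
cv2.imwrite("pics/s6.png",np.vstack([a,b]))
E
```

```text
[ 0.48260347 -0.15125884  0.22096769] [ 0.80358214  0.064862   -0.28146353]
```

View pics/s6.png

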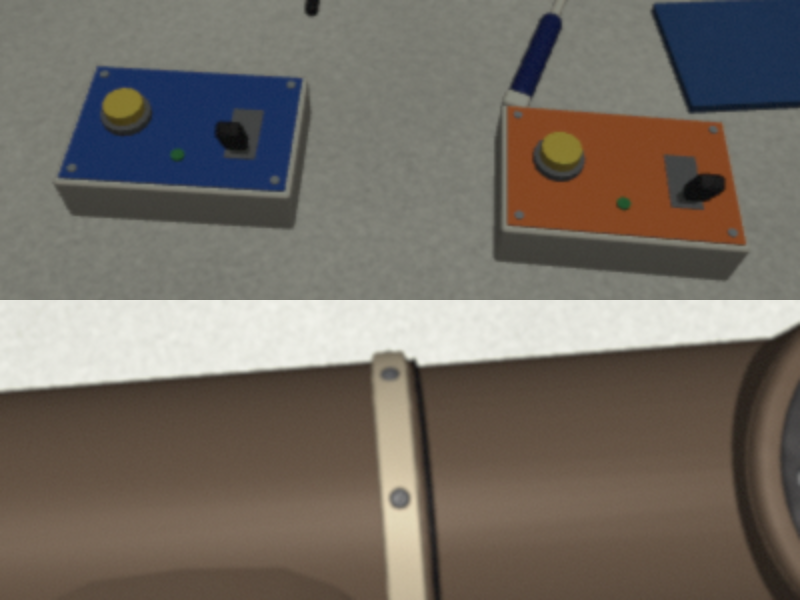

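The top strip shows both levers up and the blue button out. I'll compare the blue lever with the first picture to make sure it's fully home.

Emit:
arm_command(series=[{"dx":0,"dy":0,"dz":0,"twist":0,"gripper":-1},{"dx":0,"dy":0,"dz":0,"twist":0,"gripper":-1},{"dx":0,"dy":0,"dz":0,"twist":0,"gripper":-1}])

```text
time_s: 7.0
tool_pos: [0.4826, -0.1513, 0.2193]
tool_rot: [0.268, -3.128, -0.0]
ft_force: [0.4, -0.5, -0.1]
opening: 0.0
```

```bash
python3 - <<'E'
from h import *
a=cv2.imread("pics/scene0.png"); b=arm.capture("scene")
for n,(r0,r1,c0,c1) in {"blue":(190,225,190,230),"button":(178,212,134,170),"orange":(215,250,420,460)}.items():
    x=a[r0:r1,c0:c1];y=b[r0:r1,c0:c1]
    d=cv2.absdiff(x,y).max(2)
    f=lambda q: np.argwhere(q.max(2)<40).mean(0).round(2)
    print(n,d.mean().round(2),d.max(),f(x),f(y),(x.max(2)<40).sum(),(y.max(2)<40).sum())
s=arm.sense();print(s["time_s"],s["tool_pos"],s["ft_force"])
E
```

```text
blue 3.27 11 [17.78 15.71] [17.75 15.71] 194 191
button 3.29 10 [26.19 20.97] [26.56 20.56] 32 25
orange 3.45 11 [18.91 20.78] [18.89 20.75] 218 219
7.05 [ 0.48279467 -0.15131474  0.21942411] [-0.27897497  0.18467952 -0.6851952 ]
```

The three regions match the first picture to within image noise.

```bash
python3 -c "from cell import arm; print(arm.close_job())"
```

```text
the job is handed in; nothing more can be done
None
```

The trip test on the blue outlet is done and the job was handed in at about 7 s, well under the 38 s limit.

- **Press and drop:** I pressed the yellow button with the closed fingertips. The first press was too shallow and the lever stayed up. A few mm deeper dropped it, with about 3 N at the wrist. I then released the button, and a picture showed the lever dropped and the button out.
- **Lever reset:** I pushed the lever from the -x side past vertical, then backed the gripper off and raised it clear.
- **Final checks:** In the last scene picture the blue lever, blue button and orange lever matched the first picture within image noise. The lever positions agreed to under 0.05 pixel. The wrist force was near zero with the arm clear.
- **Not confirmed from above:** The top camera was blocked by the arm at the end, so the final state rests on the scene camera alone.

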